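# Reset the ratcheting feed board of the can crusher to its second notch

## Task

The crusher's feed board is propped too steep and its ratchet only clicks upwards. Lift the board by its bar handle past the top notch, just far enough to feel it reach the rubber stop so that the pawl trips out, lower it all the way flat so that the pawl tips back in, then raise it again and let it down gently to rest on the second notch from the bottom and let go. Do not strain it against the stop, press it hard onto the pawl or let it drop, and leave the cans and the saucer where they stand.

Things in the scene. Friction and masses are not known exactly. Their poses are not given: they have to be found in the camera images.
- crusher: the can crusher with its steel base, bolted down, about 480 x 390 x 150 mm, of plain steel and grey paint. Origin under the middle of the feed board's hinge axis, on the underside of the base; x runs along the hinge axis, y from the hinge towards the free end of the feed board, z up. Ram, cradle and push button lie on the -y side and are not used
- board_hinge (a point): point on the feed board's hinge axis, in the middle of the board's width, 105 mm above the crusher's origin; the axis runs along the crusher's x
- board_handle (a point): middle of the bar handle at the board's free end, on the bar's axis: round steel bar, 12 mm diameter, parallel to the hinge axis, 108 mm clear between its side arms, 50 mm clear to the board's end. In the board's frame 252 mm out from the hinge axis and 4.5 mm above it. The board is a plywood tray 140 mm wide with 26 mm high aluminium sides; 2 to 6 N at the bar lifts it
- feed_board (a joint): angle of the feed board above flat, rad; 0 is flat on its rest. It swings up freely. Four notches hold it against falling, at about 0.14, 0.30, 0.455 and 0.61 rad (within 0.015); at the start it rests on the third or fourth. The pawl drops in some 0.01 rad above the angle at which the board then rests
- can1: dented empty drink can, 66 mm across, 113 mm high, standing on the table beyond the handle; bystander, origin under its foot
- can2: as can1; bystander
- can3: as can1; bystander
- saucer: ceramic saucer, 140 mm across, 20 mm high, beside the crusher's base on its +x side; bystander, origin under its foot
- ratchet (a point): on the +x side of the hinge, where the pawl's tip meets the toothed wheel. The pawl is an upright lever with an over-centre spring. Past the fourth notch a trip dog, clamped at another setting on each machine, tips it out at a board angle between 0.75 and 1.04 rad; then the board must be carried down. From 0.35 rad down to flat the board tips the pawl back in. Neither can be felt much at the bar
- top_stop (a point): top of the rubber stop that ends the board's upward swing, about 0.03 rad after the pawl has tipped out, wherever the dog is set (so between 0.78 and 1.07 rad): reaching it means that the pawl is out. It is firm: at the bar the force grows by about 3 N for each mm past first touch. A push of 5 N beyond the board's weight is plenty, over 10 N strains it

How it is judged:
By the outcome, as a careful person would: the job done as asked, in the order asked, and still so for the second after the job is handed in, with the robot touching nothing.
It also fails if it takes over 58 s, if anything falls off the work surface, if the arm or the gripper's body presses on something with over 40 N, if the wrist force passes 120 N, or if a joint passes its speed limit or range.

## Robot

A 7-joint arm with a two-finger parallel gripper is mounted at the origin on the work surface. World frame = base frame: x ahead of the robot, y to its left, z up, the work surface at z = 0. Lengths are in m, angles in rad, forces in N, time in s.
With the tool pointing down it reaches from about 0.425 to 0.8 m from the base axis. Payload 8.3 kg.
Tool frame: the origin (TCP) lies on the centre line of the jaws, within the pads' length; the fingertips stand 22 mm ahead of it and the grasp point (between the pads) lies 3 mm ahead of it; z points along the fingers, y is the line along which they close (so a half turn about z gives the same grasp; the last joint's range is limited). The gripper opens to 85 mm and grips with 20 to 120 N. Pads are 22 mm wide; open, the fingers measure 114 mm over their backs; the gripper's body (76 mm by 85 mm) begins 54 mm behind the grasp point. The pads swing forward as they close: fully open they stand 13 mm farther back than shut.
Start: joints at [1.047, 0.383, 0.016, 1.37, -0.006, 1.388, -0.046], TCP at [0.278, -0.56, 0.253] pointing down, gripper open.
Joint ranges: [-2.95, 2.95], [-0.25, 2.06], [-1.52, 1.56], [0.18, 2.33], [-1.44, 4.58], [0.02, 2.06], [-3.01, 3.01]. Speed limits (rad/s): [2.39, 2.39, 3.01, 3.01, 3.14, 3.14, 3.14].

## Interface

Orientations are given as a rotation vector (axis times angle).
In Python, from workcell import sensors, eyes, bot, spotter gives the robot as it stands.
- The arm moves only by the tool move_arm, never from a script. Its argument "steps" is a list of rows, each an object with "offset": the shift along the world's x, y, z as a fraction of full scale, a list of three; "dr": the turn, a rotation vector about the world's x, y, z as a fraction of full scale, a list of three. A call has 1 to 20 rows; each row is the pose to reach, as a shift and turn from the pose commanded when the call began, turning the shorter way round; what a row does not reach only later rows make up. Full scale, the value 1, is 25 cm for a shift and 180 degrees for a turn. A row lasts 1/8 s, in which the tool goes at most 62.5 mm and 10.7 degrees, less where a joint would pass 70% of its speed; a pose out of reach is approached as far as the arm can. A call with a number of a shift or a turn outside -1 to 1 is refused whole. A call with a gripper value outside its range is refused whole. "gripper" is the opening, from -1 (shut) to 1 (fully open), set as the call begins (left out, the last holds). The fingers move at their own pace and stop on an object; "grip_force" is the grip in N (left out, the last holds). Time passes only in rows, so rows that repeat a pose let the fingers close. It gives the time, the measured TCP pose, the force, the opening and the grip force at its end, in the units of the state.
- sensors.get_obs(): the state, without advancing time (a new reading comes with each control period).
- eyes.get_image(name): name is "scene" or "top" or "wrist"; returns the picture (400x640x3 uint8, blue, green, red); there is no depth.
- eyes.camera_model(name): a dict with "fovy" (degrees; the focal length in pixels is half the picture's height over the tangent of half this angle, whatever the lens; pixels are square), "cx", "cy" (the principal point, pixels), "dist_coeffs" ([k1, k2, p1, p2, k3] as OpenCV has them; the pictures are not rectified), "R" (3x3) and "t" (3): a world point X has camera coordinates R X + t. Camera axes: x right, y down, z forward; pixel columns grow to the right and rows downward; lengths in m; the calibration is good to about 2 mm. A picture is of the moment at which its call begins: read the wrist's pose just before it. camera_model takes no time and is no camera call; for the wrist camera it gives the pose at the moment of the call.
- bot.sign_off(): hands the job in; it is judged then, once.
Trained networks look in the newest picture that a camera, given by its name, has taken for a name from the list of things; names that differ only in an ending like _2 or _b are one class to them, and where a whole thing is asked for, a point or a joint stands for the part that bears it (a point fixed in the world has none). Each returns a list of dicts, best first, with "conf" (0 to 1); they miss things now and then, are a little off and sometimes report something else, mostly with a low value. They report only what shows in the picture. A call takes as long as a camera call.
- spotter.boxes_of(camera, thing): "bbox" ([left, top, right, bottom] in pixels, round what is visible of it).
- spotter.spot_point(camera, thing): "location" ([column, row] in pixels: a listed point, or the origin of a listed thing).
The state is a dict: "t": time; "joint_pos": joint angles; "joint_vel": joint speeds; "joint_torque": joint torques, N m; "tcp_pos": TCP position; "tcp_rot": TCP orientation; "ft_force": force on the tool from outside, world axes, zero at the start; "torque": the same for the moment, N m; "opening": finger opening in m; "finger_force": force on a finger pad.
Only numpy, scipy, OpenCV 4.12 (cv2) and the standard library are available. Lean on these libraries where they do the work, as an engineer would, in place of code of your own. Each camera call takes 0.05 s, during which the arm holds its last target. There are 200 camera calls.

## Working session

There is one attempt and no reset: what is moved stays moved. The work goes in short steps, Python scripts to look and compute and a tool call to move; the robot and the scene stay as the last step left them, time stands still between calls to the robot, and variables do not carry over. Pictures are saved under pics/ and viewed, at most 10 in all, crops included, and the job is handed in when it is done.

Besides the shell and the picture viewer there is one more tool, called after "Emit:" by a JSON object that holds its "op" and its "data". move_arm: Moves the arm, as the interface text tells. Shift numbers are shares of 25 cm and turn numbers shares of 180 degrees, none past 1 either way. Its arguments: {"type":"object","properties":{"steps":{"type":"array"},"gripper":{"type":"number"},"grip_force":{"type":"number"}},"required":["steps"]}

```bash
mkdir -p pics
cat > h.py <<'E'
from workcell import sensors, eyes, bot, spotter
import numpy as np, cv2
def cam(n):
    m=eyes.camera_model(n); f=200/np.tan(np.radians(m["fovy"])/2)
    K=np.array([[f,0,m["cx"]],[0,f,m["cy"]],[0,0,1]]); return K,np.array(m["dist_coeffs"],float),np.array(m["R"]),np.array(m["t"])
def ray(n,px):
    K,d,R,t=cam(n); u=cv2.undistortPoints(np.array([[px]],float),K,d)[0,0]
    v=R.T@np.array([u[0],u[1],1]); return -R.T@t, v/np.linalg.norm(v)
def tri(obs):
    A=0;b=0
    for n,px in obs:
        o,v=ray(n,px); P=np.eye(3)-np.outer(v,v); A=A+P; b=b+P@o
    X=np.linalg.solve(A,b); return X
def proj(n,X):
    K,d,R,t=cam(n); return cv2.projectPoints(np.array(X,float).reshape(-1,1,3),cv2.Rodrigues(R)[0],t,K,d)[0][:,0]
def plane(n,px,z):
    o,v=ray(n,px); return o+v*(z-o[2])/v[2]
E
python3 - <<'E'
from h import *
np.set_printoptions(precision=4,suppress=True)
for n in ("scene","top"):
    cv2.imwrite(f"pics/{n}0.png",eyes.get_image(n))
    K,d,R,t=cam(n);print(n,K[0,0],-R.T@t)
    for th in ("crusher","board_hinge","board_handle","ratchet","top_stop","can1","saucer"):
        print(th,[(np.round(r["location"],1).tolist(),round(r["conf"],2)) for r in spotter.spot_point(n,th)][:4])
print(sensors.get_obs())
E
```

```text
scene 386.17553324929867 [1.3592 0.0713 0.6989]
crusher [([248.0, 235.6], 0.83)]
board_hinge [([240.0, 201.8], 0.86)]
board_handle [([316.7, 163.8], 0.81), ([238.7, 202.6], 0.45)]
ratchet [([252.4, 230.5], 0.94)]
top_stop [([199.9, 225.4], 0.74), ([318.4, 168.6], 0.33)]
can1 [([383.6, 300.5], 0.86), ([389.1, 259.1], 0.76), ([392.5, 228.0], 0.74)]
saucer [([238.8, 299.6], 0.9)]
top 461.00785816446984 [0.4021 0.0604 1.106 ]
crusher [([393.3, 218.4], 0.72)]
board_hinge [([402.9, 212.2], 0.79)]
board_handle [([314.6, 173.9], 0.74)]
ratchet [([252.3, 137.6], 0.19)]
top_stop [([437.5, 172.5], 0.63)]
can1 [([235.7, 185.0], 0.91), ([248.5, 139.6], 0.81), ([225.7, 231.6], 0.68)]
saucer [([377.4, 123.3], 0.97)]
{'t': 0.8, 'joint_pos': array([ 1.0471,  0.3834,  0.0164,  1.3701, -0.0063,  1.3882, -0.0465]), 'joint_vel': array([-0.0002, -0.0008, -0.0025, -0.0018, -0.001 , -0.001 ,  0.0007]), 'joint_torque': array([ -0.0003, -62.7279,   0.8429, -37.2075,   0.0168,   0.0026,
         0.    ]), 'tcp_pos': array([ 0.278 , -0.5598,  0.2533]), 'tcp_rot': array([-3.0585, -0.7175, -0.0001]), 'ft_force': array([-0.8638,  0.272 , -0.8078]), 'torque': array([0.0074, 0.0171, 0.0456]), 'finger_force': 0.0, 'opening': 0.08525735613483616}
```

View pics/scene0.png

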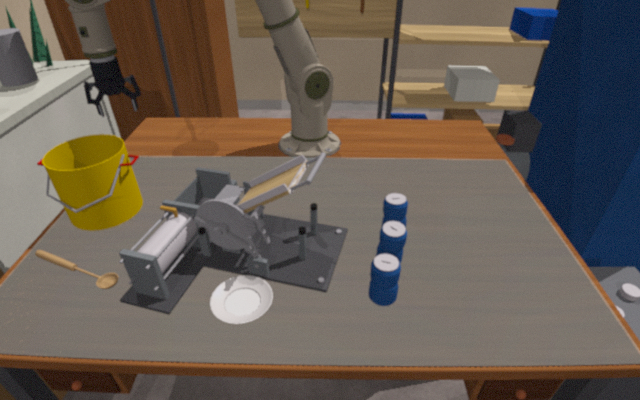

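View pics/top0.png

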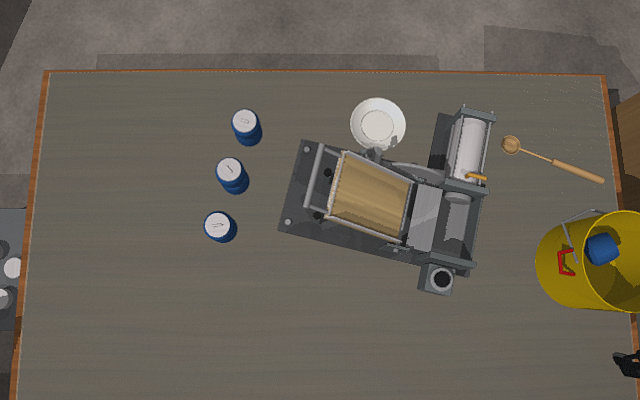

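The scene view shows the board raised, with its bar near (316,165), the hinge near (240,202), the saucer at (240,300) and the cans near (390,225–290). In the top view the bar runs from (323,146) to (307,207), the hinge is near (403,212) and the cans are at x≈220–245.

Run:
```python
from h import *
np.set_printoptions(precision=4,suppress=True)
S=cv2.imread("pics/scene0.png");T=cv2.imread("pics/top0.png")
obs={"hinge":([240,201.8],[402.9,212.2]),"handle":([316.7,163.8],[314.6,173.9]),"stop":([199.9,225.4],[437.5,172.5])}
for k,(a,b) in obs.items():
    X=tri([("scene",a),("top",b)]);print(k,X,proj("scene",X)-a,proj("top",X)-b)
print("hinge plane",plane("scene",obs["hinge"][0],.105),plane("top",obs["hinge"][1],.105))
for p in [(383.6,300.5),(389.1,259.1),(392.5,228)]: print("can",plane("scene",p,0))
for p in [(235.7,185),(248.5,139.6),(225.7,231.6)]: print("cant",plane("top",p,0))
print("saucer",plane("scene",(238.8,299.6),0),plane("top",(377.4,123.3),0))
a=cv2.resize(T[90:290,260:500],(800,666),interpolation=cv2.INTER_CUBIC)[:600]
cv2.imwrite("pics/topc.png",a)
cv2.imwrite("pics/scenec.png",cv2.resize(S[145:295,170:370],(800,600),interpolation=cv2.INTER_CUBIC))
```

```text
hinge [ 0.5547 -0.1519  0.1161] [[0.3175 0.0405]] [[ 0.3721 -0.0526]]
handle [0.6053 0.0462 0.2606] [[-0.7406 -0.0156]] [[-0.8824  0.0181]]
stop [ 0.6455 -0.2342  0.1104] [[-0.0608 -0.0097]] [[-0.0641  0.0134]]
hinge plane [ 0.5392 -0.1571  0.105 ] [ 0.5563 -0.1535  0.105 ]
can [0.7752 0.2048 0.    ]
can [0.6389 0.2339 0.    ]
can [0.5129 0.2589 0.    ]
cant [0.6398 0.2329 0.    ]
cant [0.7558 0.2045 0.    ]
cant [0.5253 0.2535 0.    ]
saucer [ 0.7785 -0.1288  0.    ] [ 0.8003 -0.1199  0.    ]
```

View pics/topc.png

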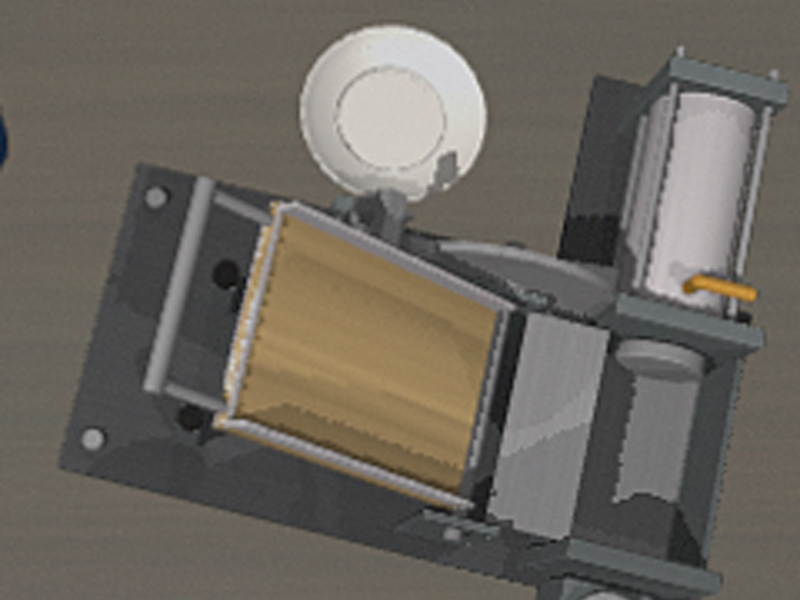

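View pics/scenec.png

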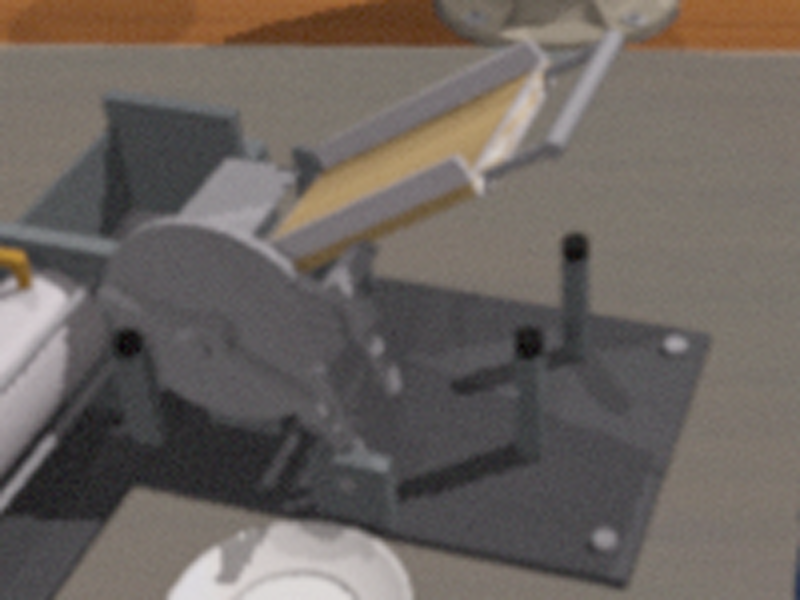

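```bash
cat > fit.py <<'E'
from h import *
from scipy.optimize import least_squares
def bar(p):
    x,y,w,th,L=p; r=.252*np.cos(th)-.0045*np.sin(th); z=.105+.252*np.sin(th)+.0045*np.cos(th)
    ex=np.array([np.cos(w),np.sin(w),0]);ey=np.array([-np.sin(w),np.cos(w),0])
    m=np.array([x,y,0])+r*ey+[0,0,z]; return m,m+ex*L/2,m-ex*L/2
def fit(A,hs):
    # A: list (cam, near px, far px); hs: list (cam, hinge px)
    def f(p):
        m,a,b=bar(p); r=[]
        for n,pa,pb in A:
            q=proj(n,[a,b]); r+=list(q[0]-pa)+list(q[1]-pb)
        for n,ph in hs: r+=list((proj(n,[p[0],p[1],.105])[0]-ph)*.4)
        return r
    s=least_squares(f,[.55,-.15,-.25,.5,.12]); return s.x,s.fun
if __name__=="__main__":
    np.set_printoptions(precision=4,suppress=True)
    A=[("top",[320.9,144.6],[306.5,206.4]),("scene",[310.5,181.75],[323.8,154.5])]
    H=[("scene",[240,201.8]),("top",[402.9,212.2])]
    p,r=fit(A,H);print(p,r);print(bar(p))
    a=tri([("top",A[0][1]),("scene",A[1][1])]);b=tri([("top",A[0][2]),("scene",A[1][2])]);print(a,b,(a+b)/2,np.linalg.norm(a-b))
E
python3 fit.py
```

```text
[ 0.5578 -0.1526 -0.2313  0.6     0.1236] [-0.6259  0.3981 -0.9889  0.0708 -1.3768 -0.0008 -0.6252  0.017   0.1512
  1.6803 -0.1708 -0.2726]
(array([0.6049, 0.0474, 0.251 ]), array([0.6651, 0.0332, 0.251 ]), array([0.5447, 0.0616, 0.251 ]))
[0.6657 0.0341 0.2515] [0.5448 0.0614 0.2511] [0.6053 0.0477 0.2513] 0.12384633680953744
```

Emit:
{"op": "move_arm", "data": {"steps": [{"offset":[0,0,0.35],"dr":[0,0,0]},{"offset":[0,0,0.65],"dr":[0,0,0]},{"offset":[0.1,0.15,0.68],"dr":[0,0,-0.05]},{"offset":[0.2,0.35,0.68],"dr":[0,0,-0.1]},{"offset":[0.3,0.55,0.68],"dr":[0,0,-0.15]},{"offset":[0.4,0.75,0.68],"dr":[0,0,-0.219]},{"offset":[0.5,1,0.68],"dr":[0,0,-0.219]},{"offset":[0.5,1,0.68],"dr":[0,0,-0.219]}], "gripper": 0.1, "grip_force": 20}}

```text
t: 1.8
tcp_pos: [0.4054, -0.3049, 0.4241]
tcp_rot: [-3.122, 0.343, -0.003]
ft_force: [-0.5, -1.3, 0.4]
opening: 0.0472
finger_force: 0.0
```

Emit:
{"op": "move_arm", "data": {"steps": [{"offset":[0.13,0.22,0],"dr":[0,0,0]},{"offset":[0.26,0.44,0],"dr":[0,0,0]},{"offset":[0.39,0.66,0],"dr":[0,0,0]},{"offset":[0.508,0.88,0],"dr":[0,0,0]},{"offset":[0.608,1,0],"dr":[0,0,0]}]}}

```text
t: 2.42
tcp_pos: [0.5558, -0.0574, 0.4235]
tcp_rot: [-3.121, 0.352, -0.001]
ft_force: [0.3, -0.9, 0.2]
opening: 0.0469
finger_force: 0.0
```

Emit:
{"op": "move_arm", "data": {"steps": [{"offset":[0.1,0.22,0],"dr":[0,0,0]},{"offset":[0.2,0.43,0],"dr":[0,0,0]},{"offset":[0.2,0.43,-0.15],"dr":[0,0,0]},{"offset":[0.2,0.43,-0.3],"dr":[0,0,0]},{"offset":[0.2,0.43,-0.3],"dr":[0,0,0]},{"offset":[0.2,0.43,-0.3],"dr":[0,0,0]}]}}

```text
t: 3.18
tcp_pos: [0.6055, 0.047, 0.3501]
tcp_rot: [-3.121, 0.358, -0.003]
ft_force: [-0.2, -0.5, 1.9]
opening: 0.0469
finger_force: 0.0
```

Run:
```python
from h import *
np.set_printoptions(precision=4,suppress=True)
cv2.imwrite("pics/w1.png",eyes.get_image("wrist"))
for th in ("board_handle","board_hinge","top_stop"):
    print(th,[(np.round(r["location"],1).tolist(),round(r["conf"],2)) for r in spotter.spot_point("wrist",th)][:3])
o=sensors.get_obs();print(o["t"],o["tcp_pos"],o["tcp_rot"],o["ft_force"],o["joint_pos"])
print(proj("wrist",[[.6651,.0332,.251],[.5447,.0616,.251],[.605,.0475,.251]]))
print(tri([("top",[327.5,171.9]),("scene",[302,230])]),tri([("top",[317,215.4]),("scene",[313.75,206.25])]))
```

```text
board_handle [([326.2, 209.6], 0.71)]
board_hinge [([479.8, 175.8], 0.89)]
top_stop [([531.5, 94.2], 0.74)]
3.375 [0.6055 0.0476 0.3501] [-3.1206  0.3565 -0.0047] [-0.0433 -0.0912  0.1553] [ 0.1177  0.3444 -0.3505  1.2275  0.1166  1.586  -2.01  ]
[[323.4542 132.6591]
 [322.7728 271.9365]
 [322.9463 207.7217]]
[0.6481 0.0126 0.1022] [0.5498 0.037  0.101 ]
```

View pics/w1.png

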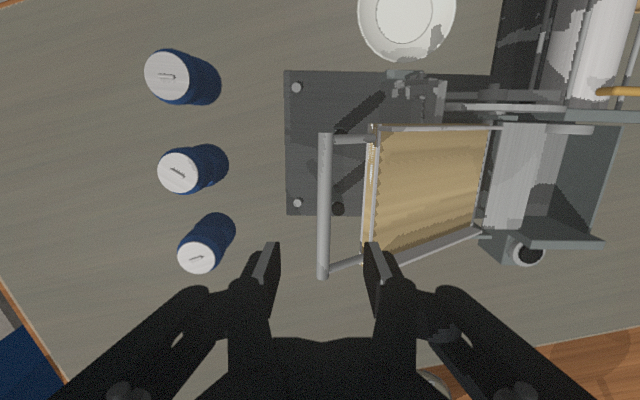

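The wrist view shows the bar from (324,134) to (323,278), lying between the fingers and matching the prediction to about 1 px. The cans, near x≈180–230, are clear.

Emit:
{"op": "move_arm", "data": {"steps": [{"offset":[0,0,-0.15],"dr":[0,0,0]},{"offset":[0,0,-0.28],"dr":[0,0,0]},{"offset":[0,0,-0.35],"dr":[0,0,0]},{"offset":[0,0,-0.377],"dr":[0,0,0]},{"offset":[0,0,-0.377],"dr":[0,0,0]}]}}

```text
t: 4.0
tcp_pos: [0.6053, 0.0478, 0.2548]
tcp_rot: [-3.121, 0.356, -0.002]
ft_force: [-0.1, -0.0, -0.4]
opening: 0.0468
finger_force: 0.0
```

Emit:
{"op": "move_arm", "data": {"steps": [{"offset":[0,0,0],"dr":[0,0,0]},{"offset":[0,0,0],"dr":[0,0,0]},{"offset":[0,0,0],"dr":[0,0,0]},{"offset":[0,0,0],"dr":[0,0,0]},{"offset":[0,0,0],"dr":[0,0,0]}], "gripper": -1, "grip_force": 20}}

```text
t: 4.62
tcp_pos: [0.6051, 0.0463, 0.2543]
tcp_rot: [3.12, -0.359, 0.001]
ft_force: [-0.7, -5.2, 0.0]
opening: 0.011
finger_force: 19.8
```

```bash
cat > arc.py <<'E'
import numpy as np,sys
t0=float(sys.argv[1]); corr=float(sys.argv[2])
s=lambda t:.252*np.cos(t)-.0045*np.sin(t)
z=lambda t:.252*np.sin(t)+.0045*np.cos(t)
for t in map(float,sys.argv[3:]):
    d=s(t)-s(t0)+corr; print(t,np.round([d*.226/.25,d*.974/.25,(z(t)-z(t0))/.25],3).tolist())
E
python3 arc.py .605 -.0015 .605 .62 .64 .66 .68 .7 .72 .74 .76; echo; python3 arc.py .76 0 .77 .78 .79 .8 .81 .82 .83 .84 .85 .86 .87 .88 .89 .9 .92 .94 .96 .98 1 1.02 1.04 1.06 1.07
```

```text
0.605 [-0.001, -0.006, 0.0]
0.62 [-0.003, -0.015, 0.012]
0.64 [-0.006, -0.026, 0.028]
0.66 [-0.009, -0.039, 0.044]
0.68 [-0.012, -0.051, 0.06]
0.7 [-0.015, -0.064, 0.075]
0.72 [-0.018, -0.077, 0.09]
0.74 [-0.021, -0.09, 0.105]
0.76 [-0.024, -0.104, 0.119]

0.77 [-0.002, -0.007, 0.007]
0.78 [-0.003, -0.014, 0.014]
0.79 [-0.005, -0.021, 0.021]
0.8 [-0.007, -0.028, 0.028]
0.81 [-0.008, -0.035, 0.035]
0.82 [-0.01, -0.043, 0.042]
0.83 [-0.012, -0.05, 0.049]
0.84 [-0.013, -0.057, 0.055]
0.85 [-0.015, -0.065, 0.062]
0.86 [-0.017, -0.072, 0.068]
0.87 [-0.019, -0.08, 0.075]
0.88 [-0.02, -0.088, 0.081]
0.89 [-0.022, -0.095, 0.087]
0.9 [-0.024, -0.103, 0.093]
0.92 [-0.028, -0.119, 0.105]
0.94 [-0.031, -0.135, 0.117]
0.96 [-0.035, -0.151, 0.129]
0.98 [-0.039, -0.167, 0.14]
1.0 [-0.043, -0.184, 0.15]
1.02 [-0.047, -0.201, 0.161]
1.04 [-0.051, -0.218, 0.171]
1.06 [-0.055, -0.235, 0.181]
1.07 [-0.057, -0.244, 0.185]
```

Emit:
{"op": "move_arm", "data": {"steps": [{"offset":[-0.001,-0.006,0],"dr":[0,0,0]},{"offset":[-0.003,-0.015,0.012],"dr":[0,0,0]},{"offset":[-0.006,-0.026,0.028],"dr":[0,0,0]},{"offset":[-0.009,-0.039,0.044],"dr":[0,0,0]},{"offset":[-0.012,-0.051,0.06],"dr":[0,0,0]},{"offset":[-0.012,-0.051,0.06],"dr":[0,0,0]}]}}

```text
t: 5.38
tcp_pos: [0.6023, 0.0355, 0.2696]
tcp_rot: [-3.12, 0.355, -0.002]
ft_force: [4.5, 1.7, -1.9]
opening: 0.0115
finger_force: 19.7
```

Emit:
{"op": "move_arm", "data": {"steps": [{"offset":[-0.003,-0.013,0.015],"dr":[0,0,0]},{"offset":[-0.006,-0.026,0.03],"dr":[0,0,0]},{"offset":[-0.009,-0.039,0.045],"dr":[0,0,0]},{"offset":[-0.012,-0.053,0.059],"dr":[0,0,0]},{"offset":[-0.012,-0.053,0.059],"dr":[0,0,0]},{"offset":[-0.012,-0.053,0.059],"dr":[0,0,0]}]}}

```text
t: 6.12
tcp_pos: [0.5993, 0.0235, 0.2842]
tcp_rot: [-3.12, 0.353, -0.002]
ft_force: [5.1, 3.6, -1.1]
opening: 0.0114
finger_force: 19.9
```

Run:
```python
from h import *
np.set_printoptions(precision=4,suppress=True)
S=eyes.get_image("scene"); cv2.imwrite("pics/s76.png",S)
o=sensors.get_obs();print(o["t"],o["tcp_pos"],o["ft_force"],o["torque"])
o=sensors.get_obs();print(o["t"],o["ft_force"])
print(proj("scene",[[.605,.0475,.251]]))
cv2.imwrite("pics/s76c.png",cv2.resize(S[145:295,170:370],(800,600),interpolation=cv2.INTER_CUBIC))
```

```text
6.175 [0.5993 0.0235 0.2842] [ 4.6675  4.6573 -0.1621] [ 0.9256 -1.017  -0.2307]
6.175 [ 4.6675  4.6573 -0.1621]
[[316.5862 167.3967]]
```

View pics/s76c.png

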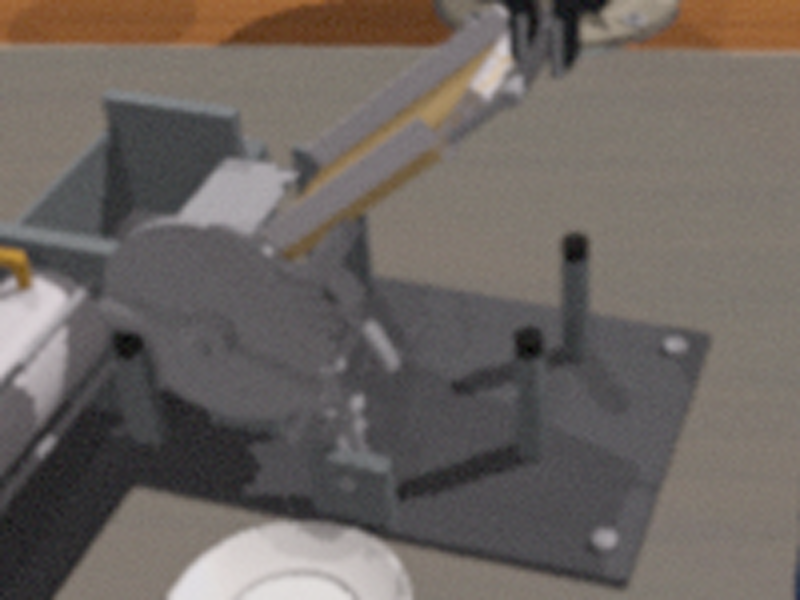

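Emit:
{"op": "move_arm", "data": {"steps": [{"offset":[-0.001,-0.005,0.005],"dr":[0,0,0]},{"offset":[-0.002,-0.01,0.011],"dr":[0,0,0]},{"offset":[-0.002,-0.01,0.011],"dr":[0,0,0]}]}}

```text
t: 6.55
tcp_pos: [0.5987, 0.0211, 0.2869]
tcp_rot: [-3.12, 0.353, -0.001]
ft_force: [4.7, 4.5, -2.2]
opening: 0.0113
finger_force: 19.9
```

Emit:
{"op": "move_arm", "data": {"steps": [{"offset":[-0.001,-0.005,0.005],"dr":[0,0,0]},{"offset":[-0.002,-0.01,0.01],"dr":[0,0,0]},{"offset":[-0.002,-0.01,0.01],"dr":[0,0,0]}]}}

```text
t: 6.92
tcp_pos: [0.5981, 0.0187, 0.2894]
tcp_rot: [-3.119, 0.352, -0.001]
ft_force: [3.5, 3.6, -0.5]
opening: 0.011
finger_force: 19.9
```

Emit:
{"op": "move_arm", "data": {"steps": [{"offset":[-0.001,-0.005,0.005],"dr":[0,0,0]},{"offset":[-0.002,-0.011,0.01],"dr":[0,0,0]},{"offset":[-0.002,-0.011,0.01],"dr":[0,0,0]}]}}

```text
t: 7.3
tcp_pos: [0.5975, 0.0163, 0.2921]
tcp_rot: [-3.119, 0.352, -0.001]
ft_force: [2.9, 4.6, -0.1]
opening: 0.0109
finger_force: 20.0
```

Emit:
{"op": "move_arm", "data": {"steps": [{"offset":[-0.001,-0.005,0.005],"dr":[0,0,0]},{"offset":[-0.002,-0.011,0.01],"dr":[0,0,0]},{"offset":[-0.002,-0.011,0.01],"dr":[0,0,0]}]}}

```text
t: 7.68
tcp_pos: [0.5969, 0.0137, 0.2947]
tcp_rot: [-3.119, 0.351, -0.001]
ft_force: [2.5, 4.5, 1.0]
opening: 0.0112
finger_force: 20.0
```

Emit:
{"op": "move_arm", "data": {"steps": [{"offset":[-0.001,-0.005,0.005],"dr":[0,0,0]},{"offset":[-0.003,-0.011,0.01],"dr":[0,0,0]},{"offset":[-0.003,-0.011,0.01],"dr":[0,0,0]}]}}

```text
t: 8.05
tcp_pos: [0.5962, 0.0111, 0.2974]
tcp_rot: [-3.119, 0.351, -0.001]
ft_force: [2.0, 6.2, 1.6]
opening: 0.0112
finger_force: 20.0
```

Emit:
{"op": "move_arm", "data": {"steps": [{"offset":[-0.001,-0.003,0.007],"dr":[0,0,0]},{"offset":[-0.002,-0.007,0.014],"dr":[0,0,0]},{"offset":[-0.002,-0.007,0.014],"dr":[0,0,0]}]}}

```text
t: 8.43
tcp_pos: [0.5954, 0.0079, 0.3004]
tcp_rot: [-3.12, 0.354, 0.0]
ft_force: [0.4, 5.7, 0.8]
opening: 0.0111
finger_force: 19.8
```

Emit:
{"op": "move_arm", "data": {"steps": [{"offset":[-0.001,-0.006,0.005],"dr":[0,0,0]},{"offset":[-0.003,-0.011,0.01],"dr":[0,0,0]},{"offset":[-0.003,-0.011,0.01],"dr":[0,0,0]}]}}

```text
t: 8.8
tcp_pos: [0.5947, 0.0051, 0.303]
tcp_rot: [-3.12, 0.354, -0.0]
ft_force: [0.7, 4.9, 2.4]
opening: 0.0114
finger_force: 19.8
```

Emit:
{"op": "move_arm", "data": {"steps": [{"offset":[-0.001,-0.006,0.005],"dr":[0,0,0]},{"offset":[-0.003,-0.011,0.01],"dr":[0,0,0]},{"offset":[-0.003,-0.011,0.01],"dr":[0,0,0]}]}}

```text
t: 9.18
tcp_pos: [0.594, 0.0024, 0.3056]
tcp_rot: [-3.12, 0.354, -0.0]
ft_force: [0.5, 6.2, 1.9]
opening: 0.0115
finger_force: 19.8
```

Emit:
{"op": "move_arm", "data": {"steps": [{"offset":[-0.001,-0.006,0.005],"dr":[0,0,0]},{"offset":[-0.003,-0.011,0.01],"dr":[0,0,0]},{"offset":[-0.003,-0.011,0.01],"dr":[0,0,0]}]}}

```text
t: 9.55
tcp_pos: [0.5933, -0.0002, 0.3079]
tcp_rot: [-3.12, 0.354, -0.0]
ft_force: [1.2, 6.6, 0.8]
opening: 0.0113
finger_force: 19.7
```

Emit:
{"op": "move_arm", "data": {"steps": [{"offset":[-0.001,-0.004,0.003],"dr":[0,0,0]},{"offset":[-0.002,-0.008,0.006],"dr":[0,0,0]},{"offset":[-0.002,-0.008,0.006],"dr":[0,0,0]}]}}

```text
t: 9.93
tcp_pos: [0.5929, -0.0018, 0.3093]
tcp_rot: [-3.12, 0.353, -0.0]
ft_force: [2.5, 6.8, -0.0]
opening: 0.0109
finger_force: 19.7
```

Emit:
{"op": "move_arm", "data": {"steps": [{"offset":[-0.001,-0.004,0.003],"dr":[0,0,0]},{"offset":[-0.002,-0.008,0.006],"dr":[0,0,0]},{"offset":[-0.002,-0.008,0.006],"dr":[0,0,0]}]}}

```text
t: 10.3
tcp_pos: [0.5925, -0.0034, 0.3107]
tcp_rot: [-3.119, 0.352, -0.0]
ft_force: [3.1, 7.9, -0.9]
opening: 0.0116
finger_force: 19.7
```

Run:
```python
from h import *
np.set_printoptions(precision=4,suppress=True)
S=eyes.get_image("scene")
f=[]
for i in range(3):
    W=eyes.get_image("wrist");o=sensors.get_obs();print(o["t"],o["tcp_pos"],o["ft_force"],o["torque"])
cv2.imwrite("pics/s90.png",S);cv2.imwrite("pics/w90.png",W)
a=cv2.resize(S[145:295,180:330],(520,520),interpolation=cv2.INTER_CUBIC)
b=cv2.resize(cv2.imread("pics/s76.png")[205:285,230:280],(270,432),interpolation=cv2.INTER_CUBIC)
c=np.zeros((520,800,3),np.uint8);c[:,:520]=a;c[:432,525:795]=b
cv2.imwrite("pics/cmp.png",c)
```

```text
10.4 [ 0.5925 -0.0034  0.3106] [ 2.6091  7.7808 -1.0418] [ 1.8046 -0.6193 -0.1494]
10.45 [ 0.5925 -0.0034  0.3106] [ 2.8107  7.2784 -0.6608] [ 1.7173 -0.634  -0.1602]
10.5 [ 0.5926 -0.0034  0.3106] [ 3.8046  8.3335 -0.1126] [ 1.7635 -0.6071 -0.1542]
```

View pics/cmp.png

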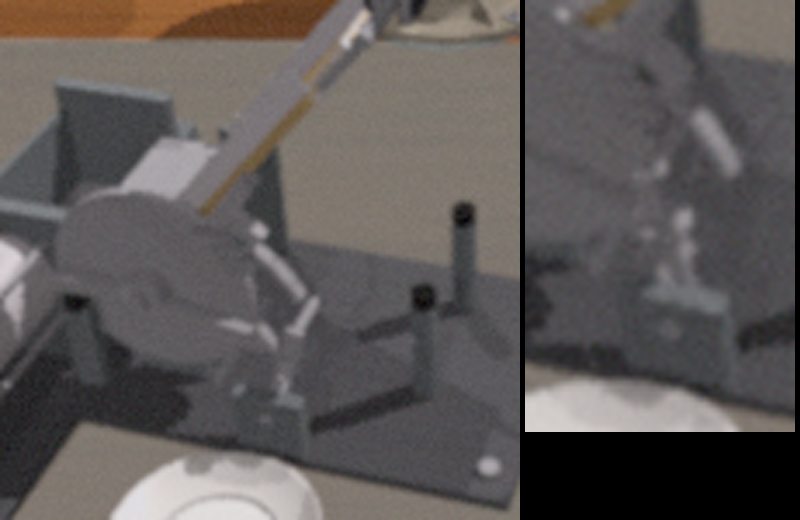

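The left crop shows the pawl lever leaning outward, from (315,300) to (285,375). At 0.76 rad it was upright, so it has tripped out. The force is rising, so I'll take one more small step to confirm the stop.

Emit:
{"op": "move_arm", "data": {"steps": [{"offset":[-0.001,-0.003,0.003],"dr":[0,0,0]},{"offset":[-0.001,-0.006,0.005],"dr":[0,0,0]},{"offset":[-0.001,-0.006,0.005],"dr":[0,0,0]}]}}

```text
t: 10.88
tcp_pos: [0.5922, -0.0046, 0.3117]
tcp_rot: [-3.119, 0.351, 0.0]
ft_force: [3.2, 8.5, -1.7]
opening: 0.011
finger_force: 19.7
```

Run:
```python
from h import *
np.set_printoptions(precision=4,suppress=True)
for i in range(3):
    W=eyes.get_image("scene" if i else "wrist");o=sensors.get_obs();print(o["t"],o["tcp_pos"],o["ft_force"],o["torque"])
    if i==0: cv2.imwrite("pics/w91.png",W)
cv2.imwrite("pics/s91.png",W)
A=cv2.imread("pics/s90.png")
d=cv2.absdiff(cv2.GaussianBlur(A,(0,0),1),cv2.GaussianBlur(W,(0,0),1)).max(2)
print(d[150:215,240:310].mean(), d[215:260,220:270].mean(), d[260:300,300:370].mean())
```

```text
10.925 [ 0.5922 -0.0045  0.3117] [ 3.3419  9.1053 -1.4673] [ 1.8832 -0.6369 -0.1424]
10.975 [ 0.5922 -0.0045  0.3116] [ 3.5548  8.8136 -1.4819] [ 1.9481 -0.6327 -0.1289]
11.025 [ 0.5922 -0.0045  0.3117] [ 3.5863  8.3065 -2.1066] [ 1.9221 -0.6954 -0.1781]
1.7813186813186814 1.2884444444444445 0.9792857142857143
```

Run:
```python
import numpy as np
from scipy.optimize import least_squares
np.set_printoptions(precision=4,suppress=True)
P=np.array([[.6051,.0463,.2543],[.6023,.0355,.2696],[.5993,.0235,.2842],[.5987,.0211,.2869],[.5981,.0187,.2894],[.5975,.0163,.2921],[.5969,.0137,.2947],[.5962,.0111,.2974],[.5954,.0079,.3004],[.5947,.0051,.303],[.594,.0024,.3056]])
s=P[:,:2]@[.226,.974];z=P[:,2]
q=least_squares(lambda c:np.hypot(s-c[0],z-c[1])-.25204,[-.025,.108]).x
print("center tcp",q,(np.hypot(s-q[0],z-q[1])-.25204)*1e3, "theta",np.arctan2(z-q[1],s-q[0])-.01786)
zc=.108; q2=least_squares(lambda c:np.hypot(s-c[0],z-zc)-.25204,[-.025]).x;print(q2,(np.hypot(s-q2[0],z-zc)-.25204)*1e3)
# cmd path down
sc=q2[0]*.7+q[0]*.3; zc=.108*.7+q[1]*.3; print(sc,zc)
S0=.226*.5923+.974*-.0073; Z0=.3119
for t in [.9,.88,.85,.8,.75,.7,.65,.6,.55,.5,.45,.4,.36,.32,.28,.24,.2,.16,.12,.08,.05,.03,.015,0]:
    a=t+.01786; d=sc+.25204*np.cos(a)-S0
    print(t,np.round([d*.226/.25,d*.974/.25,(zc+.25204*np.sin(a)-Z0)/.25],3).tolist())
```

```text
center tcp [-0.028   0.1146] [ 0.0817 -0.0113 -0.0547 -0.0396 -0.1102  0.0092 -0.026   0.0507 -0.0047
 -0.0071  0.1138] theta [0.5695 0.6446 0.7206 0.7351 0.7491 0.7636 0.7784 0.7935 0.8112 0.8266
 0.8417]
[-0.0215] [-1.5125 -0.9161 -0.2583 -0.1089 -0.0504  0.2031  0.3043  0.5205  0.6281
  0.7675  1.0272]
-0.023471418277259477 0.10997369112650371
0.9 [0.003, 0.011, -0.007]
0.88 [0.006, 0.027, -0.019]
0.85 [0.011, 0.05, -0.039]
0.8 [0.02, 0.086, -0.072]
0.75 [0.028, 0.121, -0.107]
0.7 [0.036, 0.154, -0.145]
0.65 [0.043, 0.186, -0.183]
0.6 [0.05, 0.215, -0.224]
0.55 [0.056, 0.243, -0.265]
0.5 [0.062, 0.268, -0.309]
0.45 [0.068, 0.291, -0.353]
0.4 [0.072, 0.312, -0.399]
0.36 [0.076, 0.327, -0.436]
0.32 [0.079, 0.341, -0.474]
0.28 [0.082, 0.353, -0.512]
0.24 [0.085, 0.364, -0.551]
0.2 [0.087, 0.373, -0.59]
0.16 [0.088, 0.381, -0.629]
0.12 [0.09, 0.387, -0.669]
0.08 [0.091, 0.392, -0.709]
0.05 [0.092, 0.394, -0.739]
0.03 [0.092, 0.396, -0.759]
0.015 [0.092, 0.396, -0.775]
0 [0.092, 0.397, -0.79]
```

Emit:
{"op": "move_arm", "data": {"steps": [{"offset":[0.003,0.011,-0.007],"dr":[0,0,0]},{"offset":[0.006,0.027,-0.019],"dr":[0,0,0]},{"offset":[0.011,0.05,-0.039],"dr":[0,0,0]},{"offset":[0.02,0.086,-0.072],"dr":[0,0,0]},{"offset":[0.028,0.121,-0.107],"dr":[0,0,0]},{"offset":[0.036,0.154,-0.145],"dr":[0,0,0]},{"offset":[0.043,0.186,-0.183],"dr":[0,0,0]},{"offset":[0.05,0.215,-0.224],"dr":[0,0,0]},{"offset":[0.05,0.215,-0.224],"dr":[0,0,0]},{"offset":[0.05,0.215,-0.224],"dr":[0,0,0]}]}}

```text
t: 12.28
tcp_pos: [0.6049, 0.0462, 0.255]
tcp_rot: [3.121, -0.357, -0.0]
ft_force: [3.6, -0.6, -3.3]
opening: 0.0109
finger_force: 19.8
```

Emit:
{"op": "move_arm", "data": {"steps": [{"offset":[0.006,0.028,-0.041],"dr":[0,0,0]},{"offset":[0.012,0.053,-0.085],"dr":[0,0,0]},{"offset":[0.018,0.076,-0.129],"dr":[0,0,0]},{"offset":[0.022,0.097,-0.175],"dr":[0,0,0]},{"offset":[0.026,0.112,-0.212],"dr":[0,0,0]},{"offset":[0.029,0.126,-0.25],"dr":[0,0,0]},{"offset":[0.032,0.138,-0.288],"dr":[0,0,0]},{"offset":[0.032,0.138,-0.288],"dr":[0,0,0]},{"offset":[0.032,0.138,-0.288],"dr":[0,0,0]}]}}

```text
t: 13.4
tcp_pos: [0.6134, 0.08, 0.1827]
tcp_rot: [3.12, -0.358, 0.001]
ft_force: [6.8, -3.1, -5.1]
opening: 0.0107
finger_force: 19.4
```

Emit:
{"op": "move_arm", "data": {"steps": [{"offset":[0.009,0.009,-0.039],"dr":[0,0,0]},{"offset":[0.011,0.017,-0.078],"dr":[0,0,0]},{"offset":[0.012,0.025,-0.117],"dr":[0,0,0]},{"offset":[0.014,0.031,-0.157],"dr":[0,0,0]},{"offset":[0.015,0.036,-0.197],"dr":[0,0,0]},{"offset":[0.015,0.038,-0.227],"dr":[0,0,0]},{"offset":[0.015,0.038,-0.227],"dr":[0,0,0]},{"offset":[0.015,0.038,-0.227],"dr":[0,0,0]}]}}

```text
t: 14.4
tcp_pos: [0.6158, 0.0891, 0.1253]
tcp_rot: [3.119, -0.358, -0.003]
ft_force: [-0.2, -7.4, -5.6]
opening: 0.0114
finger_force: 19.5
```

Emit:
{"op": "move_arm", "data": {"steps": [{"offset":[-0.002,-0.008,-0.015],"dr":[0,0,0]},{"offset":[-0.002,-0.008,-0.03],"dr":[0,0,0]},{"offset":[-0.002,-0.008,-0.038],"dr":[0,0,0]},{"offset":[-0.002,-0.008,-0.038],"dr":[0,0,0]}]}}

```text
t: 14.9
tcp_pos: [0.6159, 0.0893, 0.1197]
tcp_rot: [-3.121, 0.355, -0.002]
ft_force: [-8.3, -4.3, 14.9]
opening: 0.0109
finger_force: 21.4
```

Emit:
{"op": "move_arm", "data": {"steps": [{"offset":[0,0,0.008],"dr":[0,0,0]},{"offset":[0,0,0.01],"dr":[0,0,0]}]}}

```text
t: 15.15
tcp_pos: [0.6158, 0.0893, 0.1199]
tcp_rot: [-3.121, 0.355, 0.0]
ft_force: [0.9, -0.3, -1.8]
opening: 0.0111
finger_force: 20.0
```

Run:
```python
from h import *
np.set_printoptions(precision=4,suppress=True)
S=eyes.get_image("scene")
o=sensors.get_obs();print(o["t"],o["tcp_pos"],o["ft_force"],o["torque"])
cv2.imwrite("pics/s00.png",S)
cv2.imwrite("pics/s00c.png",cv2.resize(S[165:295,210:380],(784,600),interpolation=cv2.INTER_CUBIC))
```

```text
15.2 [0.6158 0.0892 0.1198] [-0.1324 -1.8083 -0.4416] [-0.3238  0.1821 -0.191 ]
```

View pics/s00c.png

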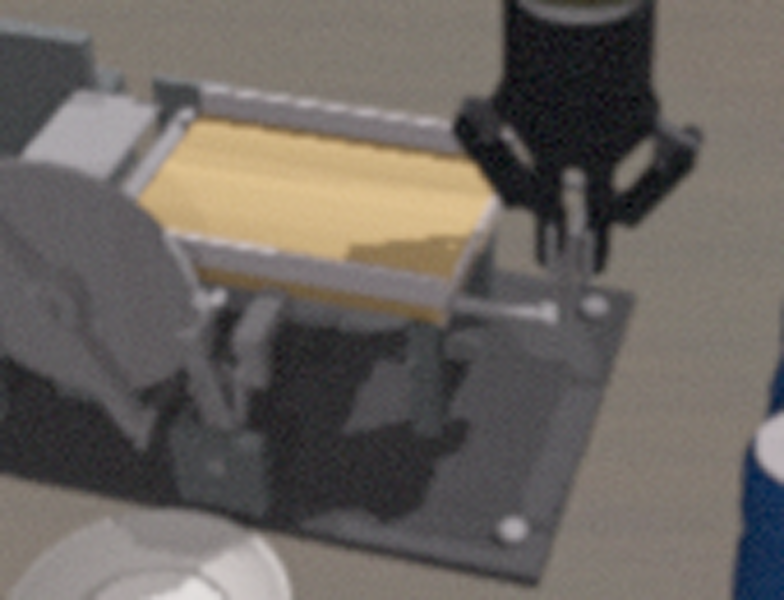

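The board is flat on its posts: it stayed put when I relieved the load, and the force fell to about 0. The pawl, at about (200,350)–(230,430), leans back towards the wheel. I'll re-centre the grip while it rests.

Emit:
{"op": "move_arm", "data": {"steps": [{"offset":[0,0,0],"dr":[0,0,0]},{"offset":[0,0,0],"dr":[0,0,0]},{"offset":[0,0,-0.015],"dr":[0,0,0]},{"offset":[0,0,-0.03],"dr":[0,0,0]},{"offset":[0,0,-0.03],"dr":[0,0,0]}], "gripper": -0.3}}

```text
t: 15.82
tcp_pos: [0.6156, 0.0887, 0.1119]
tcp_rot: [3.121, -0.356, -0.001]
ft_force: [0.1, 0.3, 0.4]
opening: 0.0297
finger_force: 0.0
```

Run:
```python
from h import *
np.set_printoptions(precision=4,suppress=True)
S=eyes.get_image("scene");W=eyes.get_image("wrist")
o=sensors.get_obs();print(o["t"],o["tcp_pos"],o["ft_force"],o["opening"])
c=np.zeros((400,800,3),np.uint8)
c[:,:400]=cv2.resize(S[165:295,230:360],(400,400),interpolation=cv2.INTER_CUBIC)
c[:,400:]=W[:,120:520]
cv2.imwrite("pics/open.png",c)
```

```text
15.925 [0.6159 0.0887 0.1124] [-0.6833  0.109   0.2042] 0.029921489448755917
```

View pics/open.png

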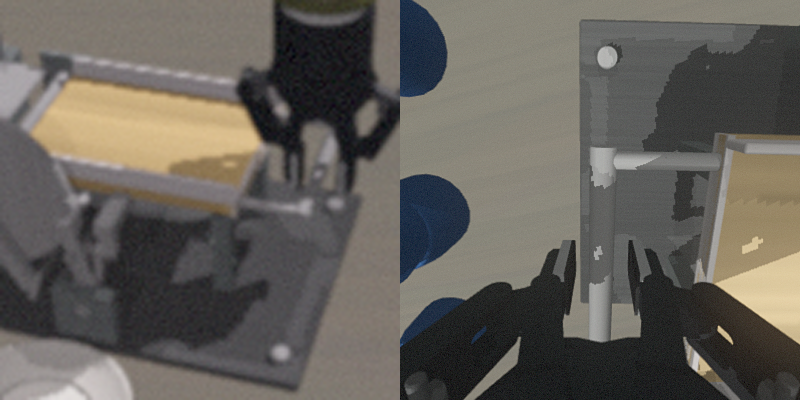

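The board stays flat, and the bar, at about (600,230) in the right half, is centred between the open fingers with no contact force.

Emit:
{"op": "move_arm", "data": {"steps": [{"offset":[0,0,0],"dr":[0,0,0]},{"offset":[0,0,0],"dr":[0,0,0]},{"offset":[0,0,0],"dr":[0,0,0]},{"offset":[0,0,0],"dr":[0,0,0]}], "gripper": -1, "grip_force": 35}}

```text
t: 16.42
tcp_pos: [0.6161, 0.0891, 0.1128]
tcp_rot: [-3.121, 0.356, -0.001]
ft_force: [1.5, 1.7, 0.4]
opening: 0.0106
finger_force: 34.0
```

```bash
python3 arc.py 0 0 .02 .05 .08 .11 .14 .17 .2 .23 .26 .29 .32 .35 .37; python3 arc.py .37 0 .36 .35 .34 .33 .32 .31 .3 .29
```

```text
0.02 [-0.0, -0.001, 0.02]
0.05 [-0.0, -0.002, 0.05]
0.08 [-0.001, -0.005, 0.08]
0.11 [-0.002, -0.008, 0.111]
0.14 [-0.003, -0.012, 0.14]
0.17 [-0.004, -0.017, 0.17]
0.2 [-0.005, -0.023, 0.2]
0.23 [-0.007, -0.03, 0.229]
0.26 [-0.009, -0.038, 0.259]
0.29 [-0.011, -0.046, 0.287]
0.32 [-0.013, -0.055, 0.316]
0.35 [-0.015, -0.066, 0.345]
0.37 [-0.017, -0.073, 0.363]
0.36 [0.001, 0.004, -0.009]
0.35 [0.002, 0.007, -0.019]
0.34 [0.002, 0.011, -0.028]
0.33 [0.003, 0.014, -0.038]
0.32 [0.004, 0.017, -0.047]
0.31 [0.005, 0.021, -0.057]
0.3 [0.006, 0.024, -0.066]
0.29 [0.006, 0.027, -0.076]
```

Emit:
{"op": "move_arm", "data": {"steps": [{"offset":[0,-0.001,0.02],"dr":[0,0,0]},{"offset":[0,-0.002,0.05],"dr":[0,0,0]},{"offset":[-0.001,-0.005,0.08],"dr":[0,0,0]},{"offset":[-0.002,-0.008,0.111],"dr":[0,0,0]},{"offset":[-0.003,-0.012,0.14],"dr":[0,0,0]},{"offset":[-0.004,-0.017,0.17],"dr":[0,0,0]},{"offset":[-0.005,-0.023,0.2],"dr":[0,0,0]},{"offset":[-0.007,-0.03,0.229],"dr":[0,0,0]},{"offset":[-0.009,-0.038,0.259],"dr":[0,0,0]},{"offset":[-0.009,-0.038,0.259],"dr":[0,0,0]}]}}

```text
t: 17.68
tcp_pos: [0.6138, 0.0801, 0.1776]
tcp_rot: [-3.12, 0.355, -0.001]
ft_force: [3.4, 4.9, -2.5]
opening: 0.0106
finger_force: 34.3
```

Emit:
{"op": "move_arm", "data": {"steps": [{"offset":[-0.002,-0.006,0.028],"dr":[0,0,0]},{"offset":[-0.003,-0.013,0.057],"dr":[0,0,0]},{"offset":[-0.005,-0.024,0.086],"dr":[0,0,0]},{"offset":[-0.007,-0.031,0.104],"dr":[0,0,0]},{"offset":[-0.007,-0.031,0.104],"dr":[0,0,0]}]}}

```text
t: 18.3
tcp_pos: [0.6117, 0.0717, 0.2036]
tcp_rot: [-3.121, 0.356, 0.0]
ft_force: [0.9, 4.7, -3.6]
opening: 0.0108
finger_force: 34.3
```

Emit:
{"op": "move_arm", "data": {"steps": [{"offset":[0.001,0.004,-0.009],"dr":[0,0,0]},{"offset":[0.002,0.007,-0.019],"dr":[0,0,0]},{"offset":[0.002,0.011,-0.028],"dr":[0,0,0]},{"offset":[0.003,0.014,-0.038],"dr":[0,0,0]},{"offset":[0.004,0.017,-0.047],"dr":[0,0,0]},{"offset":[0.004,0.017,-0.047],"dr":[0,0,0]}]}}

```text
t: 19.05
tcp_pos: [0.6128, 0.0761, 0.1911]
tcp_rot: [-3.121, 0.355, 0.001]
ft_force: [1.8, 5.6, -2.6]
opening: 0.0107
finger_force: 34.3
```

Emit:
{"op": "move_arm", "data": {"steps": [{"offset":[0,0.001,-0.003],"dr":[0,0,0]},{"offset":[0,0.002,-0.006],"dr":[0,0,0]},{"offset":[0,0.002,-0.006],"dr":[0,0,0]}]}}

```text
t: 19.42
tcp_pos: [0.6129, 0.0766, 0.1898]
tcp_rot: [-3.121, 0.355, 0.0]
ft_force: [0.7, 6.1, -1.8]
opening: 0.0107
finger_force: 34.3
```

Emit:
{"op": "move_arm", "data": {"steps": [{"offset":[0,0.001,-0.003],"dr":[0,0,0]},{"offset":[0,0.001,-0.006],"dr":[0,0,0]},{"offset":[0,0.001,-0.006],"dr":[0,0,0]}]}}

```text
t: 19.8
tcp_pos: [0.613, 0.077, 0.1884]
tcp_rot: [-3.121, 0.355, -0.0]
ft_force: [0.4, 5.1, -2.0]
opening: 0.0108
finger_force: 34.3
```

Emit:
{"op": "move_arm", "data": {"steps": [{"offset":[0,0.001,-0.003],"dr":[0,0,0]},{"offset":[0,0.002,-0.006],"dr":[0,0,0]},{"offset":[0,0.002,-0.006],"dr":[0,0,0]}]}}

```text
t: 20.18
tcp_pos: [0.6131, 0.0774, 0.187]
tcp_rot: [-3.121, 0.355, -0.001]
ft_force: [1.4, 6.0, -1.7]
opening: 0.0103
finger_force: 34.3
```

Emit:
{"op": "move_arm", "data": {"steps": [{"offset":[0,0.001,-0.003],"dr":[0,0,0]},{"offset":[0,0.002,-0.006],"dr":[0,0,0]},{"offset":[0,0.002,-0.006],"dr":[0,0,0]}]}}

```text
t: 20.55
tcp_pos: [0.6132, 0.0778, 0.1857]
tcp_rot: [-3.121, 0.355, -0.001]
ft_force: [0.2, 5.2, -0.7]
opening: 0.0107
finger_force: 34.5
```

Emit:
{"op": "move_arm", "data": {"steps": [{"offset":[0,0.001,-0.003],"dr":[0,0,0]},{"offset":[0,0.001,-0.005],"dr":[0,0,0]},{"offset":[0,0.001,-0.005],"dr":[0,0,0]}]}}

```text
t: 20.92
tcp_pos: [0.6133, 0.0781, 0.1849]
tcp_rot: [-3.121, 0.355, -0.002]
ft_force: [0.9, 5.2, 1.3]
opening: 0.0106
finger_force: 34.7
```

The pawl now carries the weight: the tangential force fell from about 4 N to about 0. Releasing.

Emit:
{"op": "move_arm", "data": {"steps": [{"offset":[0,0,0],"dr":[0,0,0]},{"offset":[0,0,0],"dr":[0,0,0]},{"offset":[0,0,0],"dr":[0,0,0]},{"offset":[0,0,0],"dr":[0,0,0]}], "gripper": -0.2}}

```text
t: 21.42
tcp_pos: [0.613, 0.0774, 0.1842]
tcp_rot: [3.121, -0.357, -0.0]
ft_force: [0.8, -0.1, 0.1]
opening: 0.0343
finger_force: 0.0
```

Emit:
{"op": "move_arm", "data": {"steps": [{"offset":[0,0,0.05],"dr":[0,0,0]},{"offset":[0,0,0.15],"dr":[0,0,0]},{"offset":[0,0,0.3],"dr":[0,0,0]},{"offset":[0,0,0.5],"dr":[0,0,0]},{"offset":[0,0,0.5],"dr":[0,0,0]},{"offset":[0,0,0.5],"dr":[0,0,0]}]}}

```text
t: 22.18
tcp_pos: [0.6129, 0.0777, 0.3096]
tcp_rot: [-3.121, 0.356, -0.001]
ft_force: [-0.5, 0.1, -0.3]
opening: 0.0343
finger_force: 0.0
```

Run:
```python
from h import *
np.set_printoptions(precision=4,suppress=True)
S=eyes.get_image("scene");T=eyes.get_image("top");cv2.imwrite("pics/end.png",S)
for n in("scene",):
  for th in ("board_handle","can1","saucer"):
    print(th,[(np.round(r["location"],1).tolist(),round(r["conf"],2)) for r in spotter.spot_point(n,th)][:3])
from fit import bar
for t in (.14,.29,.3,.455): print(t,proj("scene",bar([.5578,-.1526,-.228,t,.1236])).tolist())
print(sensors.get_obs()["ft_force"])
cv2.imwrite("pics/endc.png",cv2.resize(S[145:305,190:410],(800,582),interpolation=cv2.INTER_CUBIC))
```

```text
board_handle [([332.6, 195.4], 0.68), ([381.3, 298.9], 0.5)]
can1 [([390.1, 228.0], 0.97), ([383.4, 297.8], 0.85), ([389.5, 259.0], 0.62)]
saucer [([238.9, 302.1], 0.63)]
0.14 [[334.3829520951479, 207.7435800758332], [328.50124767814856, 223.43699327592586], [339.68282364959106, 193.5975044157019]]
0.29 [[331.0925520031956, 194.66874681991848], [324.88850892080836, 210.00190508885927], [336.6692106950051, 180.8851112248986]]
0.3 [[330.7867991431103, 193.78308231520583], [324.5563628426104, 209.08941803399946], [336.38630963552123, 180.02599384413833]]
0.455 [[324.6598306425419, 179.98168028841323], [317.9400293429042, 194.83208762908922], [330.68545907706834, 166.66934882246974]]
[-0.2157  1.2724  1.1775]
```

View pics/endc.png

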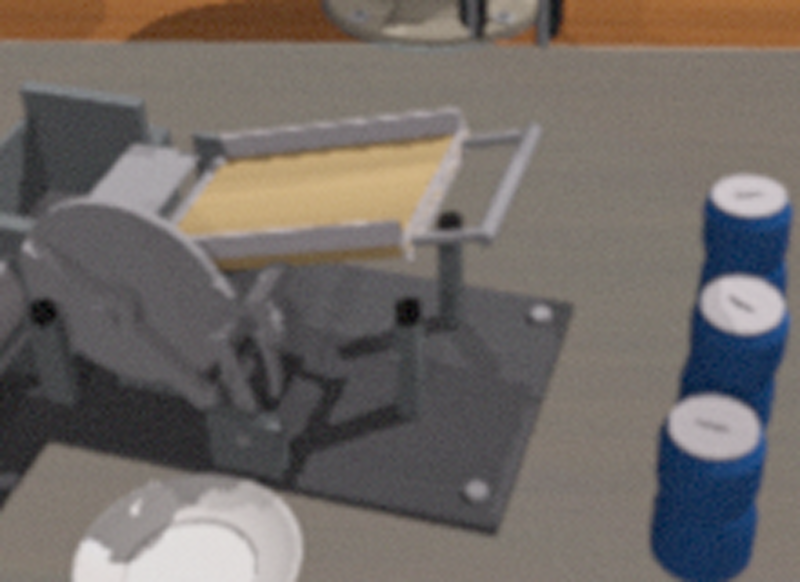

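The picture shows the board resting by itself with its bar middle at about (331,195). That matches the second notch, about 0.29 rad, for which the prediction is (331,194.7). The gripper is clear, and the cans and saucer haven't moved.

```bash
python3 -c "
from workcell import bot; print(bot.sign_off())"
```

```text
the job is handed in; nothing more can be done
None
```

The job is handed in: the board was lifted to the stop, where the pawl tripped out, then lowered flat, and it now rests released on the second notch (about 0.29 rad), with the cans and saucer where they stood; the push on the stop was about 5 N beyond the board's weight, and on the way down it pressed the flat rests with about 15 N for a moment.

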